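# Change over the two inspection slides

### The arm

A 6-joint arm with a two-finger parallel gripper is mounted at the origin on the work surface. World frame = base frame: x ahead of the robot, y to its left, z up, the work surface at z = 0. Lengths are in m, angles in degrees, forces in N, time in s.
With the tool pointing down it reaches from about 0.375 to 0.9 m from the base axis. Payload 3.1 kg.
Tool frame: the origin (TCP) lies between the finger pads; the fingertips stand 22 mm ahead of it and the grasp point (between the pads) lies 3 mm ahead of it; y points along the fingers, x is the direction in which the jaws open and shut, and the axes are right-handed (so a half turn about y gives the same grasp; the last joint's range is limited). The gripper opens to 87 mm and grips with 3 to 60 N. Pads are 19 mm wide; open, the fingers measure 117 mm over their backs; the gripper's body (75 mm by 190 mm) begins 51 mm behind the grasp point.
Start: joints at [55.204, 30.224, 82.088, -0, 67.689, -10.227], TCP at [0.26, 0.568, 0.245] pointing down, gripper open.
Joint ranges: [-176.69, 176.69], [-43.24, 126.21], [12.49, 139.97], [-82, 262], [0, 151.66], [-163.58, 163.58]. Speed limits (degrees/s): [159.86, 159.86, 180, 180, 180, 180].

### API

Orientations are given as a 3x3 rotation matrix whose columns are the frame's x, y, z axes.
In Python, from rig import bot, imaging, workorder gives the robot as it stands. The module is installed in compiled form; this text tells all that it offers.
- The arm moves only by the tool drive_tool, never from a script. Its argument "commands" is a list of rows, each an object of numbers: "dx", "dy", "dz": the shift along the tool's x, y, z normalised to -1 to 1, where 1 is 4 cm; "wx", "wy", "wz": the turn, a rotation vector about the tool's x, y, z normalised to -1 to 1, where 1 is pi/2 rad; "grip": the finger opening in mm, from 0 to 87. In form: [{"dx": .., "dy": .., "dz": .., "wx": .., "wy": .., "wz": .., "grip": ..}, ...]. A call has 1 to 8 rows; each row shifts and turns the commanded pose from where the row before left it, along the tool's axes as they then stand; what a row does not reach is not made up. A row lasts 1/8 s, in which the tool goes at most 62.5 mm and 10.7 degrees, less where a joint would pass 70% of its speed; a pose out of reach is approached as far as the arm can. A call with a number of a shift or a turn outside -1 to 1 is refused whole. A call with a gripper value outside its range is refused whole. The fingers move at their own pace and stop on an object; the grip force is fixed at half the most. Time passes only in rows, so rows that do not move let the fingers close. It gives the time, the measured TCP pose, the force and the opening at its end, in the units of the state.
- bot.read_state(): the state, without advancing time (a new reading comes with each control period).
- imaging.capture(name): name is "scene" or "side" or "wrist"; returns (picture, depth): 400x640x3 uint8, red, green, blue; 400x640 float32, m along the optical axis (not along the pixel's ray), 0 where there is no reading.
- imaging.get_calibration(name): a dict with "mtx" (3x3 intrinsics, pixels), "world_to_cam" (4x4, takes a point from world to camera coordinates). Camera axes: x right, y down, z forward; pixel columns grow to the right and rows downward; lengths in m; the calibration is good to about 2 mm. The wrist camera is an equidistant fisheye: a pixel r from the principal point sees the ray r / f radians off the axis. A picture is of the moment at which its call begins: read the wrist's pose just before it. get_calibration takes no time and is no camera call; for the wrist camera it gives the pose at the moment of the call.
- workorder.hand_in(): hands the job in, once; it reports no verdict.
The state is a dict: "time_s": time; "joint_positions": joint angles; "qvel": joint speeds; "tau": joint torques, N m; "position": TCP position; "tcp_rot": TCP orientation; "force": force on the tool from outside, world axes, zero at the start; "moment": the same for the moment, N m; "opening": opening from 0.0 (shut) to 1.0 (fully open).
Only numpy, scipy, OpenCV 4.12 (cv2) and the standard library are available. Lean on these libraries where they do the work, as an engineer would, in place of code of your own. Each camera call takes 0.05 s, during which the arm holds its last target. There are 200 camera calls.

### The job

Change over the two camera inspection slides: hook a fingertip behind the front lip of the tray that stands under its camera (tray A, with the round flange) and draw it all the way out to its front stop; then push the other tray (tray B, with the bracket), which stands out, fully home under its camera. The flange and bracket must ride along untouched, lying in their trays; do not pinch the lips or pick anything up, and leave the other things on the bench where they are.

Things in the scene. Friction and masses are not known exactly. Their poses are not given: they have to be found in the camera images.
- slide_a: Fixed linear slide A: aluminium base 370 x 104 mm, two steel rails along its x, a black camera on a column at its rear. Its tray starts home under the camera. Origin on the table; x runs along the rails away from the robot, z up. Ring light (56 mm wide, underside 162 mm over the table) at x = +115 mm; camera (top at 276 mm) and column all lie behind x = +87 mm.
- tray_a (a joint): Position of tray A on its rail in m: 0 = fully home (rear end stop, under the camera), 0.120 = fully out (front end stop). It grows as the tray is drawn along -x of slide_a. It slides stiffly (about 2 N, no spring) and stays where it is left. It starts at 0 to 0.03.
- lip_a_top (a point): Middle of the top edge of the upright lip plate at the front (robot) end of tray A; moves with the tray, axes as slide_a. It is 66 mm above the table, 30 mm above the tray floor. The lip is 4 mm thick (x) and 70 mm wide (y), with a 4 mm rubber bumper on its front: the faces lie 2 mm behind and 6 mm in front of this point.
- pocket_a (a point): Middle of the pocket floor of tray A (36 mm above the table, 134 mm behind the lip), moves with the tray. The pocket is 120 mm (x) by 88 mm (y) inside with a 10 mm high rim; between lip and rim 68 mm of flat tray floor, 96 mm wide, lie free.
- slide_b: Fixed linear slide B, built exactly like slide_a, beside it to the left or right. Its tray starts standing out towards the robot.
- tray_b (a joint): Position of tray B on its rail, as tray_a: 0 = fully home under the camera, 0.120 = fully out. It starts at 0.08 to 0.11.
- lip_b_top (a point): As lip_a_top, on tray B.
- pocket_b (a point): As pocket_a, on tray B.
- flange_mid (a point): Middle of the steel flange lying loose in tray A's pocket: 46 mm disc 7 mm thick with a 24 mm hub, 20 mm tall in all. This point is 10 mm above its underside.
- flange: The same flange, origin at the centre of its underside.
- bracket_mid (a point): Middle of the small steel angle bracket lying loose in tray B's pocket: 38 x 36 mm foot, 22 mm tall. This point is 10 mm above its underside.
- bracket: The same bracket, origin at the centre of its underside.
- tube: Bystander: black lens tube 26 mm across, 45 mm tall, standing between the slides; origin at its foot.
- gauge: Bystander: steel ring gauge 48 mm across, 16 mm tall, lying in front of the slides; origin at its foot.
- cleaner: Bystander: white cleaner bottle 42 mm across, 120 mm tall, to the right; origin at its foot.
- driver: Bystander: screwdriver with black handle, about 200 mm long, lying to the left; its origin and x lie along it.
- block: Bystander: steel gauge block 50 x 30 x 30 mm, to the left; origin at its foot.
- spare: Bystander: a spare flange like the one in tray A, on the table to the right; origin at its foot.
Things that resemble listed ones, but are neither listed nor needed, are in the scene too. What is shaped like the bracket but turquoise is not meant. Leave any yellow look-alike of the flange alone.

How it is judged (in metres and radians):
On the way, in this order (a step that is already met when the one before it is completed fails the run):
1. tray A is drawn fully out while tray B still stands out (value of joint tray_a above 0.113 m and value of joint tray_b above 0.05 m), for 0.2 s.
2. tray B is pushed fully home (value of joint tray_b below 0.006 m), for 0.2 s.
At the end, for the whole second after the job is handed in: Tray A stands within 7 mm of its front stop and tray B within 6 mm of its home stop; the flange lies flat in tray A's pocket and the bracket flat in tray B's, both at rest (value of joint tray_a above 0.113 m and value of joint tray_b below 0.006 m and linear speed of each of flange, bracket below 0.02 m/s and x of flange_mid in the frame of pocket_a between -0.06 and 0.06 m and y of flange_mid in the frame of pocket_a between -0.045 and 0.045 m and z of flange_mid in the frame of pocket_a between 0.003 and 0.018 m and angle between each of flange_mid, bracket_mid's own z axis and vertical below 0.2 rad and x of bracket_mid in the frame of pocket_b between -0.06 and 0.06 m and y of bracket_mid in the frame of pocket_b between -0.045 and 0.045 m and z of bracket_mid in the frame of pocket_b between 0.003 and 0.018 m); the robot touches nothing.
It fails at once if the flange or the bracket is touched by the robot (contact force between any of the fingers, the arm and flange above 0.5 N or contact force between any of the fingers, the arm and bracket above 0.5 N).
It fails at once if the flange or the bracket is lifted, spilled or tipped (height (world z) of any of flange_mid, bracket_mid above 0.06 m or height (world z) of any of flange_mid, bracket_mid below 0.038 m or angle between any of flange_mid, bracket_mid's own z axis and vertical above 0.4 rad).
It fails at once if a lip is pinched: the fingers press on its back and on its bumper at once ((contact force between the fingers and tray_a_c0 above 2 N and contact force between the fingers and tray_a_c1 above 2 N) or (contact force between the fingers and tray_b_c0 above 2 N and contact force between the fingers and tray_b_c1 above 2 N)).
It fails at once if another thing on the bench is moved more than 20 mm or tipped (distance of any of tube, gauge, cleaner, driver, block, spare from where it was at the start of the episode above 0.02 m or angle between any of cleaner, tube's own z axis and vertical above 0.5 rad).
It also fails if it takes over 56 s, if anything falls off the work surface, if the arm or the gripper's body presses on something with over 40 N, if the wrist force passes 120 N, or if a joint passes its speed limit or range.

## Working session

There is one attempt and no reset: what is moved stays moved. The work goes in short steps, Python scripts to look and compute and a tool call to move; the robot and the scene stay as the last step left them, time stands still between calls to the robot, and variables do not carry over. Pictures are saved under pics/ and viewed, on a budget of 10 in all, crops included, one or two more only if the job needs it, and the job is handed in when it is done.

Besides the shell and the picture viewer there is one more tool, called after "Request:" as name(argument=value, ...), one argument or row to a line, values as JSON. drive_tool: Moves the arm, as the interface text tells. Its arguments: {"type":"object","properties":{"commands":{"type":"array"}},"required":["commands"]}

```bash
mkdir -p pics; cat > h.py <<'E'
import numpy as np, cv2
from rig import bot, imaging, workorder
def cap(n):
    c=imaging.get_calibration(n); p,d=imaging.capture(n); return p,d,np.array(c["mtx"]),np.array(c["world_to_cam"])
def plane(u,v,K,T,z):
    R=T[:3,:3];t=T[:3,3];o=-R.T@t;r=R.T@np.linalg.inv(K)@np.array([u,v,1.]);return o+r*(z-o[2])/r[2]
def cloud(d,K,T):
    v,u=np.mgrid[:d.shape[0],:d.shape[1]]
    P=np.stack([(u-K[0,2])/K[0,0]*d,(v-K[1,2])/K[1,1]*d,d],-1)
    return (P-T[:3,3])@T[:3,:3]
E
python3 - <<'E'
from h import *
print(bot.read_state())
for n in("scene","side"):
    p,d,K,T=cap(n); cv2.imwrite(f"pics/{n}0.png",p[...,::-1]); np.savez(f"{n}0.npz",p=p,d=d,K=K,T=T)
    print(n,K,-T[:3,:3].T@T[:3,3],T[2,:3],(d>0).mean())
E
```

```text
{'time_s': 0.0, 'joint_positions': array([ 5.52041450e+01,  3.02788544e+01,  8.21565242e+01, -2.22770265e-03,
        6.76892196e+01, -1.02275549e+01]), 'qvel': array([0.01089573, 0.02988085, 0.04116409, 0.04515994, 0.01153009,
       0.05143294]), 'tau': array([-3.95502966e-04, -4.40042818e+01, -1.76591384e+01,  6.32872316e-02,
        5.82536578e-02, -1.86312177e-04]), 'position': array([0.25944652, 0.567848  , 0.24357202]), 'tcp_rot': array([[ 4.15762917e-01, -1.21143192e-03, -9.09472226e-01],
       [ 9.09470500e-01, -1.80632424e-03,  4.15764534e-01],
       [-2.14647215e-03, -9.99997635e-01,  3.50758956e-04]]), 'force': array([ 0.76031079,  0.15964882, -0.23393503]), 'moment': array([-0.03222412, -0.02913774, -0.02582261]), 'opening': 1.0007413492894324}
scene [[500.23295781   0.         324.31765819]
 [  0.         500.23295781 196.80099543]
 [  0.           0.           1.        ]] [ 0.99568955 -0.32272973  1.06158163] [-0.35696346  0.29844199 -0.8851607 ] 0.99623046875
side [[401.28123156   0.         319.77508262]
 [  0.         401.28123156 199.05893044]
 [  0.           0.           1.        ]] [-0.04161198 -0.7331407   0.79977196] [ 0.51867287  0.6141544  -0.59480487] 0.99599609375
```

View pics/scene0.png

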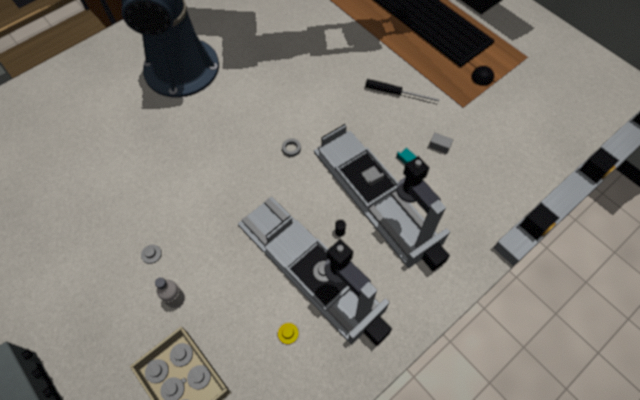

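View pics/side0.png

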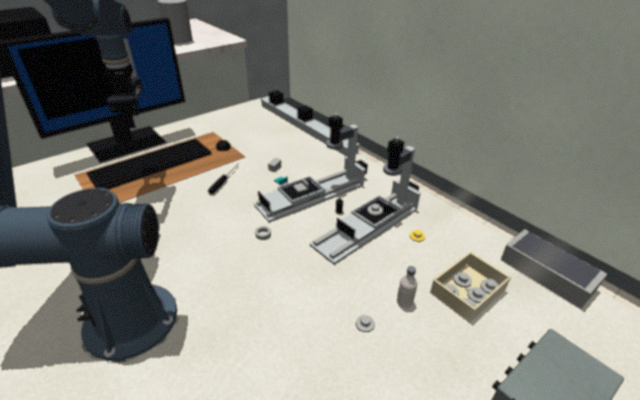

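The scene view shows slide A in front: its lip is near (272,218), the round flange at (322,268) under the camera, on the right side (-y). Slide B has its lip near (334,133) and the bracket at (372,175), and stands out. The yellow flange look-alike at (288,333), the turquoise bracket at (406,156), the box of flanges and the spare at (151,254) are not meant.

```bash
python3 - <<'E'
from h import *
for n,boxes in(("scene",dict(A=(235,190,395,345),B=(310,120,450,268))),("side",dict(A=(305,180,420,262),B=(250,160,368,220)))):
    f=np.load(n+"0.npz");p,d,K,T=f["p"],f["d"],f["K"],f["T"];P=cloud(d,K,T)
    print(n,"table z",np.median(P[200:300,60:110,2]))
    for k,(a,b,c,e) in boxes.items():
        Q=P[b:e,a:c].reshape(-1,3); 
        print(k,np.histogram(Q[:,2],np.arange(-.01,.1,.005))[0])
        for lo,hi in((.008,.05),(.052,.075),(.1,.3)):
            m=((P[...,2]>lo)&(P[...,2]<hi)).astype(np.uint8);mm=np.zeros_like(m);mm[b:e,a:c]=m[b:e,a:c]
            nn,l,s,_=cv2.connectedComponentsWithStats(mm)
            for i in range(1,nn):
                if s[i,4]<12: continue
                q=P[l==i]; r=cv2.minAreaRect((q[:,:2]*1000).astype(np.float32))
                print(k,lo,s[i].tolist(),q.mean(0).round(4),"rect",np.round(r[0],1),np.round(r[1],1),round(r[2],2))
    for nm,u,v in (("gauge",291,147),("tube",340,228)) if n=="scene" else (): print(nm,P[v,u])
p=np.load("scene0.npz")["p"]
cv2.imwrite("pics/c1.png",cv2.resize(p[115:350,230:460],None,fx=3.4,fy=2.5,interpolation=3)[...,::-1])
p=np.load("side0.npz")["p"]
cv2.imwrite("pics/c2.png",cv2.resize(p[110:275,240:430],None,fx=4,fy=3.6,interpolation=3)[...,::-1])
E
```

```text
scene table z 0.0014034467195145576
A [  26 4765 8639  787 2207  444  592  425  469 2421  503  447   98  192
  383  243  213   13   10    8    9]
A 0.008 [346, 190, 49, 60, 1477] [0.6833 0.0999 0.0221] rect [687. 115.] [ 86.5 184.2] 84.42
A 0.008 [238, 196, 153, 149, 5912] [ 0.6715 -0.1171  0.0284] rect [ 697.4 -106.5] [416.1 103.8] 2.08
A 0.008 [335, 219, 12, 17, 160] [ 6.636e-01 -1.000e-04  3.730e-02] rect [660.8   2. ] [25.4 25.1] 14.41
A 0.008 [371, 299, 9, 13, 45] [ 0.84   -0.058   0.0196] rect [842.  -57.9] [11.9 26.1] 31.23
A 0.008 [379, 306, 9, 10, 25] [ 0.8632 -0.0576  0.0327] rect [863.3 -59.1] [ 0.7 24.3] 2.6
A 0.008 [279, 322, 20, 22, 231] [ 0.7645 -0.2331  0.0147] rect [ 764.1 -232.1] [39.6 43.6] 52.24
A 0.052 [266, 215, 27, 25, 184] [ 0.5849 -0.1112  0.0641] rect [ 583.5 -109.3] [10.2 70.9] 1.93
A 0.052 [319, 264, 6, 11, 51] [ 0.7169 -0.1001  0.0567] rect [ 716.6 -100.2] [10.6 22.5] 49.32
A 0.052 [349, 298, 44, 45, 846] [ 0.873  -0.0988  0.0646] rect [ 872.  -101.4] [100.4  70.7] 73.18
A 0.1 [324, 238, 53, 77, 1801] [ 0.8008 -0.1054  0.2144] rect [797.4 -95.9] [111.5  5
[... 2465 characters left out ...]
408 0.3405 0.0225] rect [644.  346.7] [48.5 34.4] 25.8
B 0.008 [254, 162, 114, 58, 2475] [0.6285 0.1191 0.027 ] rect [661.9 124.9] [107.3 416.4] 84.38
B 0.008 [279, 177, 9, 7, 39] [0.6134 0.2456 0.0154] rect [615.3 246.7] [26.3 28.6] 55.17
B 0.008 [335, 199, 8, 14, 100] [ 0.6542 -0.0017  0.0311] rect [656.6   1.4] [28.  23.4] 56.81
B 0.008 [341, 202, 27, 18, 265] [ 0.6705 -0.0745  0.0374] rect [669.3 -83.9] [112.5  54.4] 3.46
B 0.052 [344, 160, 24, 15, 185] [0.8259 0.0966 0.0613] rect [828.  102.8] [88.  80.4] 50.22
B 0.052 [302, 179, 6, 7, 17] [0.6285 0.1422 0.0558] rect [628.5 142. ] [36.   8.4] 73.89
B 0.052 [257, 191, 13, 15, 73] [0.4696 0.1432 0.0609] rect [471.4 147.9] [73.   9.9] 83.8
```

View pics/c1.png

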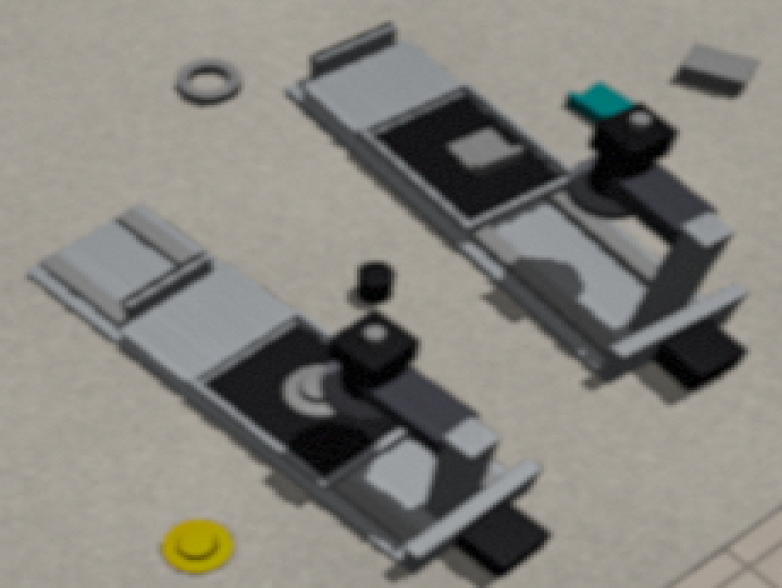

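View pics/c2.png

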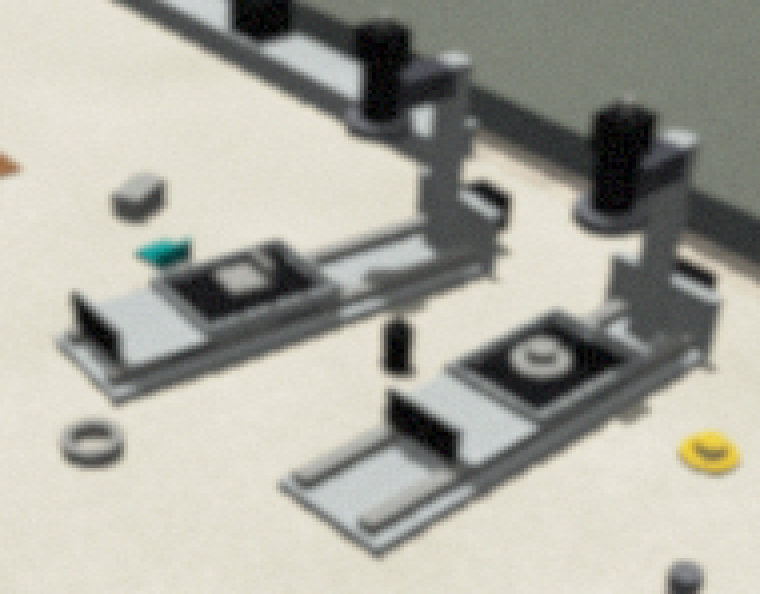

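Slide A's axis is about +2.1° with lip A at (0.585,-0.109); slide B's axis is about -6.0° with lip B at (0.475,0.146). The crops confirm the grey round flange in slide A's tray and the grey bracket in slide B's, which stands out. The yellow and turquoise parts lie outside the trays. Next I turn the tool square to slide A, shut the fingers and travel over.

Request:
drive_tool(
  commands=[
    {"wy": -0.1,"grip": 0},
    {"wy": -0.1,"grip": 0},
    {"wy": -0.097,"grip": 0},
    {"dx": -0.5,"dz": -0.25,"grip": 0},
    {"dx": -1,"dz": -0.25,"grip": 0},
    {"dx": -1,"dz": -0.25,"grip": 0},
    {"dx": -1,"dz": -0.25,"grip": 0},
    {"dx": -1,"dz": -0.25,"grip": 0},
  ],
)

```text
schema error: expected keys dx, dy, dz, wx, wy, wz, grip
```

```bash
python3 - <<'E'
from h import *
f=np.load("scene0.npz");P=cloud(f["d"],f["K"],f["T"])
print("cleaner",P[280:305,160:178][P[280:305,160:178,2]>.03].mean(0))
E
```

```text
cleaner [ 0.56018554 -0.37057071  0.08442419]
```

Request:
drive_tool(
  commands=[
    {"dx": 0,"dy": 0,"dz": 0,"wx": 0,"wy": -0.1,"wz": 0,"grip": 0},
    {"dx": 0,"dy": 0,"dz": 0,"wx": 0,"wy": -0.1,"wz": 0,"grip": 0},
    {"dx": 0,"dy": 0,"dz": 0,"wx": 0,"wy": -0.097,"wz": 0,"grip": 0},
    {"dx": -0.5,"dy": 0,"dz": -0.25,"wx": 0,"wy": 0,"wz": 0,"grip": 0},
    {"dx": -1,"dy": 0,"dz": -0.25,"wx": 0,"wy": 0,"wz": 0,"grip": 0},
    {"dx": -1,"dy": 0,"dz": -0.25,"wx": 0,"wy": 0,"wz": 0,"grip": 0},
    {"dx": -1,"dy": 0,"dz": -0.25,"wx": 0,"wy": 0,"wz": 0,"grip": 0},
    {"dx": -1,"dy": 0,"dz": -0.25,"wx": 0,"wy": 0,"wz": 0,"grip": 0},
  ],
)

```text
time_s: 1.1
position: [0.3168, 0.3877, 0.2444]
tcp_rot: [[-0.035, -0.0, -0.999], [0.999, -0.001, -0.035], [-0.001, -1.0, 0.0]]
force: [0.6, -0.6, 0.0]
opening: 0.173
```

Request:
drive_tool(
  commands=[
    {"dx": -1,"dy": 0,"dz": -0.25,"wx": 0,"wy": 0,"wz": 0,"grip": 0},
    {"dx": -1,"dy": 0,"dz": -0.25,"wx": 0,"wy": 0,"wz": 0,"grip": 0},
    {"dx": -1,"dy": 0,"dz": -0.25,"wx": 0,"wy": 0,"wz": 0,"grip": 0},
    {"dx": -1,"dy": 0,"dz": -0.25,"wx": 0,"wy": 0,"wz": 0,"grip": 0},
    {"dx": -1,"dy": 0,"dz": -0.25,"wx": 0,"wy": 0,"wz": 0,"grip": 0},
    {"dx": -1,"dy": 0,"dz": -0.25,"wx": 0,"wy": 0,"wz": 0,"grip": 0},
    {"dx": -1,"dy": 0,"dz": -0.25,"wx": 0,"wy": 0,"wz": 0,"grip": 0},
    {"dx": -1,"dy": 0,"dz": -0.25,"wx": 0,"wy": 0,"wz": 0,"grip": 0},
  ],
)

```text
time_s: 2.1
position: [0.4079, 0.0714, 0.2445]
tcp_rot: [[-0.034, -0.0, -0.999], [0.999, -0.0, -0.034], [-0.0, -1.0, 0.0]]
force: [0.8, -0.1, 0.4]
opening: 0.008
```

Request:
drive_tool(
  commands=[
    {"dx": -1,"dy": 0,"dz": -0.25,"wx": 0,"wy": 0,"wz": 0,"grip": 0},
    {"dx": -1,"dy": 0,"dz": -0.25,"wx": 0,"wy": 0,"wz": 0,"grip": 0},
    {"dx": -1,"dy": 0,"dz": -0.25,"wx": 0,"wy": 0,"wz": 0,"grip": 0},
    {"dx": -0.5,"dy": 0,"dz": -0.5,"wx": 0,"wy": 0,"wz": 0,"grip": 0},
    {"dx": 0,"dy": 0,"dz": 0,"wx": 0,"wy": 0,"wz": 0,"grip": 0},
    {"dx": 0,"dy": 0,"dz": 0,"wx": 0,"wy": 0,"wz": 0,"grip": 0},
  ],
)

```text
time_s: 2.85
position: [0.4621, -0.0639, 0.2442]
tcp_rot: [[-0.036, -0.002, -0.999], [0.999, 0.001, -0.036], [0.001, -1.0, 0.002]]
force: [0.1, -1.1, -0.5]
opening: 0.01
```

Request:
drive_tool(
  commands=[
    {"dx": -0.31,"dy": 0,"dz": -0.95,"wx": 0,"wy": 0,"wz": 0,"grip": 0},
    {"dx": -0.31,"dy": 0,"dz": -0.95,"wx": 0,"wy": 0,"wz": 0,"grip": 0},
    {"dx": -0.31,"dy": 0,"dz": -0.95,"wx": 0,"wy": 0,"wz": 0,"grip": 0},
    {"dx": -0.31,"dy": 0,"dz": -0.95,"wx": 0,"wy": 0,"wz": 0,"grip": 0},
    {"dx": 0,"dy": 1,"dz": 0,"wx": 0,"wy": 0,"wz": 0,"grip": 0},
    {"dx": 0,"dy": 1,"dz": 0,"wx": 0,"wy": 0,"wz": 0,"grip": 0},
    {"dx": 0,"dy": 1,"dz": 0,"wx": 0,"wy": 0,"wz": 0,"grip": 0},
    {"dx": 0,"dy": 0,"dz": 0,"wx": 0,"wy": 0,"wz": 0,"grip": 0},
  ],
)

```text
time_s: 3.85
position: [0.6139, -0.106, 0.1214]
tcp_rot: [[-0.038, -0.009, -0.999], [0.999, 0.003, -0.038], [0.004, -1.0, 0.009]]
force: [-0.1, 0.3, -0.0]
opening: 0.006
```

```bash
python3 - <<'E'
from h import *
print(bot.read_state()["position"])
a=cap("scene")[0];b=cap("side")[0]
c=[cv2.resize(a[150:320,190:390],(400,340),interpolation=3),cv2.resize(b[120:290,250:450],(400,340),interpolation=3)]
cv2.imwrite("pics/d1.png",np.hstack(c)[...,::-1])
E
```

```text
[ 0.61393499 -0.10600788  0.12144838]
```

View pics/d1.png

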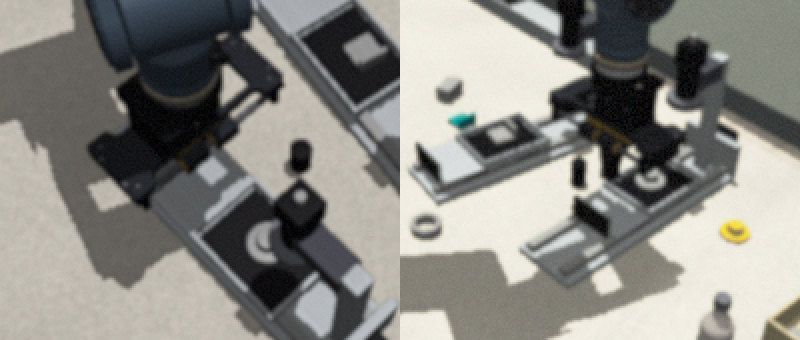

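The gripper hangs behind lip A over the free floor: the side crop has the lip at (590,215) and the closed fingers above and behind it at (610,165). Its wide body lies across the slide, clear of the camera. I'll go down behind the lip.

Request:
drive_tool(
  commands=[
    {"dx": 0,"dy": 0.6,"dz": 0,"wx": 0,"wy": 0,"wz": 0,"grip": 0},
    {"dx": 0,"dy": 0.65,"dz": 0,"wx": 0,"wy": 0,"wz": 0,"grip": 0},
    {"dx": 0,"dy": 0,"dz": 0,"wx": 0,"wy": 0,"wz": 0,"grip": 0},
    {"dx": 0,"dy": 0,"dz": 0.2,"wx": 0,"wy": 0,"wz": 0,"grip": 0},
    {"dx": 0,"dy": 0,"dz": 0.2,"wx": 0,"wy": 0,"wz": 0,"grip": 0},
    {"dx": 0,"dy": 0,"dz": 0.1,"wx": 0,"wy": 0,"wz": 0,"grip": 0},
    {"dx": 0,"dy": 0,"dz": 0.1,"wx": 0,"wy": 0,"wz": 0,"grip": 0},
  ],
)

```text
time_s: 4.82
position: [0.5948, -0.1093, 0.0756]
tcp_rot: [[-0.037, 0.004, -0.999], [0.999, -0.001, -0.037], [-0.001, -1.0, -0.004]]
force: [3.1, 1.2, 1.5]
opening: 0.004
```

Request:
drive_tool(
  commands=[
    {"dx": 0,"dy": 0.05,"dz": 0.1,"wx": 0,"wy": 0,"wz": 0,"grip": 0},
    {"dx": 0,"dy": 0.05,"dz": 0.2,"wx": 0,"wy": 0,"wz": 0,"grip": 0},
    {"dx": 0,"dy": 0,"dz": 0.2,"wx": 0,"wy": 0,"wz": 0,"grip": 0},
    {"dx": 0,"dy": 0,"dz": 0.2,"wx": 0,"wy": 0,"wz": 0,"grip": 0},
    {"dx": 0,"dy": 0,"dz": 0.2,"wx": 0,"wy": 0,"wz": 0,"grip": 0},
    {"dx": 0,"dy": 0,"dz": 0.2,"wx": 0,"wy": 0,"wz": 0,"grip": 0},
    {"dx": 0,"dy": 0,"dz": 0.2,"wx": 0,"wy": 0,"wz": 0,"grip": 0},
    {"dx": 0,"dy": 0,"dz": 0.2,"wx": 0,"wy": 0,"wz": 0,"grip": 0},
  ],
)

```text
time_s: 5.82
position: [0.5331, -0.1114, 0.0705]
tcp_rot: [[-0.038, -0.0, -0.999], [0.999, -0.0, -0.038], [-0.0, -1.0, 0.0]]
force: [3.1, -1.7, -0.2]
opening: 0.003
```

Request:
drive_tool(
  commands=[
    {"dx": 0,"dy": 0,"dz": 0.2,"wx": 0,"wy": 0,"wz": 0,"grip": 0},
    {"dx": 0,"dy": 0,"dz": 0.2,"wx": 0,"wy": 0,"wz": 0,"grip": 0},
    {"dx": 0,"dy": 0,"dz": 0.15,"wx": 0,"wy": 0,"wz": 0,"grip": 0},
    {"dx": 0,"dy": 0,"dz": 0.1,"wx": 0,"wy": 0,"wz": 0,"grip": 0},
  ],
)

```text
time_s: 6.32
position: [0.5071, -0.1121, 0.0705]
tcp_rot: [[-0.038, -0.001, -0.999], [0.999, 0.0, -0.038], [0.0, -1.0, 0.0]]
force: [2.3, -0.7, -0.5]
opening: 0.006
```

Not yet at the stop, so I creep on in small steps.

Request:
drive_tool(
  commands=[
    {"dx": 0,"dy": 0,"dz": 0.1,"wx": 0,"wy": 0,"wz": 0,"grip": 0},
    {"dx": 0,"dy": 0,"dz": 0.1,"wx": 0,"wy": 0,"wz": 0,"grip": 0},
    {"dx": 0,"dy": 0,"dz": 0.1,"wx": 0,"wy": 0,"wz": 0,"grip": 0},
  ],
)

```text
time_s: 6.7
position: [0.4988, -0.1127, 0.0707]
tcp_rot: [[-0.035, 0.008, -0.999], [0.999, -0.0, -0.035], [-0.001, -1.0, -0.008]]
force: [14.3, 7.0, -7.3]
opening: 0.004
```

Request:
drive_tool(
  commands=[
    {"dx": 0,"dy": 0,"dz": 0.1,"wx": 0,"wy": 0,"wz": 0,"grip": 0},
    {"dx": 0,"dy": 0,"dz": 0.1,"wx": 0,"wy": 0,"wz": 0,"grip": 0},
  ],
)

```text
time_s: 6.95
position: [0.4984, -0.1134, 0.0712]
tcp_rot: [[-0.03, 0.024, -0.999], [1.0, -0.003, -0.03], [-0.004, -1.0, -0.024]]
force: [30.9, 18.0, -17.2]
opening: 0.011
```

The force rose to 31 N with no further travel, so tray A is on its front stop. Hold, back off and rise.

Request:
drive_tool(
  commands=[
    {"dx": 0,"dy": 0,"dz": 0,"wx": 0,"wy": 0,"wz": 0,"grip": 0},
    {"dx": 0,"dy": 0,"dz": 0,"wx": 0,"wy": 0,"wz": 0,"grip": 0},
    {"dx": 0,"dy": 0,"dz": -0.2,"wx": 0,"wy": 0,"wz": 0,"grip": 0},
    {"dx": 0,"dy": 0,"dz": -0.25,"wx": 0,"wy": 0,"wz": 0,"grip": 0},
    {"dx": 0,"dy": 0,"dz": -0.15,"wx": 0,"wy": 0,"wz": 0,"grip": 0},
    {"dx": 0,"dy": 0,"dz": 0,"wx": 0,"wy": 0,"wz": 0,"grip": 0},
  ],
)

```text
time_s: 7.7
position: [0.5112, -0.112, 0.0704]
tcp_rot: [[-0.038, -0.001, -0.999], [0.999, 0.001, -0.038], [0.001, -1.0, 0.001]]
force: [-0.7, 0.1, -0.6]
opening: 0.005
```

Request:
drive_tool(
  commands=[
    {"dx": 0,"dy": -0.6,"dz": 0,"wx": 0,"wy": 0,"wz": 0,"grip": 0},
    {"dx": 0,"dy": -1,"dz": 0,"wx": 0,"wy": 0,"wz": 0,"grip": 0},
    {"dx": 0,"dy": -1,"dz": 0,"wx": 0,"wy": 0,"wz": 0,"grip": 0},
    {"dx": 0,"dy": 0,"dz": 0,"wx": 0,"wy": 0,"wz": 0,"grip": 0},
  ],
)

```text
time_s: 8.2
position: [0.5127, -0.1129, 0.1772]
tcp_rot: [[-0.037, 0.005, -0.999], [0.999, -0.002, -0.037], [-0.003, -1.0, -0.005]]
force: [-0.3, 0.5, -0.2]
opening: 0.006
```

Request:
drive_tool(
  commands=[
    {"dx": 0.94,"dy": 0,"dz": 0.24,"wx": 0,"wy": 0,"wz": 0,"grip": 0},
    {"dx": 0.94,"dy": 0,"dz": 0.24,"wx": 0,"wy": 0,"wz": 0,"grip": 0},
    {"dx": 0.94,"dy": 0,"dz": 0.24,"wx": 0,"wy": 0,"wz": 0,"grip": 0},
    {"dx": 0.94,"dy": 0,"dz": 0.24,"wx": 0,"wy": 0,"wz": 0,"grip": 0},
    {"dx": 0.94,"dy": 0,"dz": 0.24,"wx": 0,"wy": 0,"wz": 0,"grip": 0},
    {"dx": 0.94,"dy": 0,"dz": 0.24,"wx": 0,"wy": 0,"wz": 0,"grip": 0},
    {"dx": 0.94,"dy": 0,"dz": 0.24,"wx": 0,"wy": 0.09,"wz": 0,"grip": 0},
    {"dx": 0,"dy": 0,"dz": 0,"wx": 0,"wy": 0,"wz": 0,"grip": 0},
  ],
)

```text
time_s: 9.2
position: [0.4318, 0.1498, 0.1734]
tcp_rot: [[0.1, -0.005, -0.995], [0.995, -0.0, 0.1], [-0.001, -1.0, 0.004]]
force: [-0.1, -0.9, 0.6]
opening: 0.008
```

```bash
python3 - <<'E'
from h import *
s=bot.read_state();print(s["position"],s["tcp_rot"].round(3).tolist())
im=[]
for n,bx in(("scene",(190,100,390,320)),("side",(230,110,430,290))):
    p,d,K,T=cap(n);P=cloud(d,K,T);a,b,c,e=bx;im.append(cv2.resize(p[b:e,a:c],(400,400),interpolation=3))
    for k,c0,ax in(("A",(.49,-.112),(.9993,.0365)),("B",(.475,.146),(.9945,-.1045))):
        q=P[(P[...,2]>.054)&(P[...,2]<.075)&(np.hypot(P[...,0]-c0[0],P[...,1]-c0[1])<.05)]
        if len(q)>10: print(n,k,len(q),np.round(cv2.minAreaRect((q[:,:2]*1000).astype(np.float32))[0],1),cv2.minAreaRect((q[:,:2]*1000).astype(np.float32))[1:])
cv2.imwrite("pics/e1.png",np.hstack(im)[...,::-1])
E
```

```text
[0.43179924 0.14980735 0.17335632] [[0.1, -0.005, -0.995], [0.995, -0.0, 0.1], [-0.001, -1.0, 0.004]]
scene A 182 [ 484.6 -114.2] ((11.38775634765625, 70.37364959716797), 2.109518051147461)
scene B 156 [473.3 146.4] ((69.5719985961914, 12.90935230255127), 81.6538314819336)
side A 106 [ 482.4 -115.6] ((10.817211151123047, 71.58351135253906), 3.4236679077148438)
side B 65 [471.1 147.3] ((73.6922836303711, 9.688791275024414), 83.58784484863281)
```

View pics/e1.png

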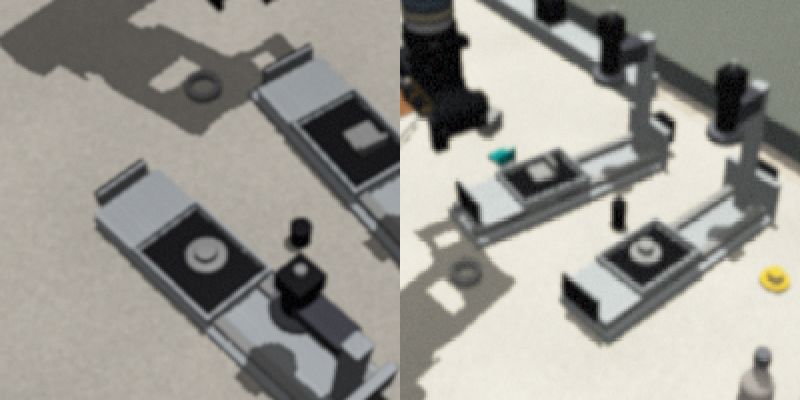

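Tray A is out, with its lip 99 mm further forward and flush at the slide's front, and the flange at (205,255) lies in the pocket. Tray B is unchanged. Next I go down in front of lip B and push.

Request:
drive_tool(
  commands=[
    {"dx": 0,"dy": 0.9,"dz": 0,"wx": 0,"wy": 0,"wz": 0,"grip": 0},
    {"dx": 0,"dy": 0.9,"dz": 0,"wx": 0,"wy": 0,"wz": 0,"grip": 0},
    {"dx": 0,"dy": 0.75,"dz": 0,"wx": 0,"wy": 0,"wz": 0,"grip": 0},
    {"dx": 0,"dy": 0,"dz": -0.1,"wx": 0,"wy": 0,"wz": 0,"grip": 0},
    {"dx": 0,"dy": 0,"dz": -0.2,"wx": 0,"wy": 0,"wz": 0,"grip": 0},
    {"dx": 0,"dy": 0,"dz": -0.2,"wx": 0,"wy": 0,"wz": 0,"grip": 0},
    {"dx": 0,"dy": 0,"dz": -0.1,"wx": 0,"wy": 0,"wz": 0,"grip": 0},
  ],
)

```text
time_s: 10.18
position: [0.459, 0.1457, 0.0735]
tcp_rot: [[0.104, 0.0, -0.995], [0.995, 0.0, 0.104], [0.0, -1.0, -0.0]]
force: [-2.4, 0.3, 1.0]
opening: 0.005
```

Request:
drive_tool(
  commands=[
    {"dx": 0,"dy": 0,"dz": -0.1,"wx": 0,"wy": 0,"wz": 0,"grip": 0},
    {"dx": 0,"dy": 0,"dz": -0.1,"wx": 0,"wy": 0,"wz": 0,"grip": 0},
    {"dx": 0,"dy": 0,"dz": -0.2,"wx": 0,"wy": 0,"wz": 0,"grip": 0},
    {"dx": 0,"dy": 0,"dz": -0.2,"wx": 0,"wy": 0,"wz": 0,"grip": 0},
    {"dx": 0,"dy": 0,"dz": -0.2,"wx": 0,"wy": 0,"wz": 0,"grip": 0},
    {"dx": 0,"dy": 0,"dz": -0.2,"wx": 0,"wy": 0,"wz": 0,"grip": 0},
  ],
)

```text
time_s: 10.92
position: [0.499, 0.1417, 0.0725]
tcp_rot: [[0.104, 0.0, -0.995], [0.995, 0.0, 0.104], [0.0, -1.0, -0.0]]
force: [-1.7, 0.6, 1.5]
opening: 0.005
```

Request:
drive_tool(
  commands=[
    {"dx": 0,"dy": 0,"dz": -0.2,"wx": 0,"wy": 0,"wz": 0,"grip": 0},
    {"dx": 0,"dy": 0,"dz": -0.2,"wx": 0,"wy": 0,"wz": 0,"grip": 0},
    {"dx": 0,"dy": 0,"dz": -0.2,"wx": 0,"wy": 0,"wz": 0,"grip": 0},
    {"dx": 0,"dy": 0,"dz": -0.15,"wx": 0,"wy": 0,"wz": 0,"grip": 0},
    {"dx": 0,"dy": 0,"dz": -0.1,"wx": 0,"wy": 0,"wz": 0,"grip": 0},
  ],
)

```text
time_s: 11.55
position: [0.5326, 0.1382, 0.0725]
tcp_rot: [[0.104, 0.0, -0.995], [0.995, 0.0, 0.104], [0.0, -1.0, -0.0]]
force: [-1.6, 2.0, 1.7]
opening: 0.003
```

Request:
drive_tool(
  commands=[
    {"dx": 0,"dy": 0,"dz": -0.1,"wx": 0,"wy": 0,"wz": 0,"grip": 0},
    {"dx": 0,"dy": 0,"dz": -0.1,"wx": 0,"wy": 0,"wz": 0,"grip": 0},
    {"dx": 0,"dy": 0,"dz": -0.1,"wx": 0,"wy": 0,"wz": 0,"grip": 0},
  ],
)

```text
time_s: 11.92
position: [0.5441, 0.137, 0.0725]
tcp_rot: [[0.103, -0.0, -0.995], [0.995, 0.0, 0.103], [0.0, -1.0, 0.0]]
force: [-2.1, 2.0, -0.5]
opening: 0.003
```

Request:
drive_tool(
  commands=[
    {"dx": 0,"dy": 0,"dz": -0.1,"wx": 0,"wy": 0,"wz": 0,"grip": 0},
    {"dx": 0,"dy": 0,"dz": -0.1,"wx": 0,"wy": 0,"wz": 0,"grip": 0},
  ],
)

```text
time_s: 12.18
position: [0.5522, 0.1361, 0.0725]
tcp_rot: [[0.104, -0.0, -0.995], [0.995, 0.0, 0.104], [0.0, -1.0, 0.0]]
force: [-2.0, 0.8, 0.4]
opening: 0.005
```

Request:
drive_tool(
  commands=[
    {"dx": 0,"dy": 0,"dz": -0.1,"wx": 0,"wy": 0,"wz": 0,"grip": 0},
    {"dx": 0,"dy": 0,"dz": -0.1,"wx": 0,"wy": 0,"wz": 0,"grip": 0},
  ],
)

```text
time_s: 12.42
position: [0.5567, 0.1355, 0.0723]
tcp_rot: [[0.104, -0.008, -0.995], [0.995, 0.0, 0.104], [-0.001, -1.0, 0.008]]
force: [-10.0, 3.4, 8.3]
opening: 0.005
```

Request:
drive_tool(
  commands=[
    {"dx": 0,"dy": 0,"dz": -0.1,"wx": 0,"wy": 0,"wz": 0,"grip": 0},
    {"dx": 0,"dy": 0,"dz": -0.08,"wx": 0,"wy": 0,"wz": 0,"grip": 0},
  ],
)

```text
time_s: 12.68
position: [0.557, 0.1353, 0.0719]
tcp_rot: [[0.103, -0.023, -0.994], [0.995, 0.0, 0.103], [-0.002, -1.0, 0.023]]
force: [-20.4, 5.0, 16.3]
opening: 0.003
```

Request:
drive_tool(
  commands=[
    {"dx": 0,"dy": 0,"dz": 0,"wx": 0,"wy": 0,"wz": 0,"grip": 0},
    {"dx": 0,"dy": 0,"dz": 0,"wx": 0,"wy": 0,"wz": 0,"grip": 0},
  ],
)

```text
time_s: 12.92
position: [0.557, 0.1353, 0.0719]
tcp_rot: [[0.103, -0.022, -0.994], [0.995, 0.0, 0.103], [-0.002, -1.0, 0.022]]
force: [-16.3, 3.8, 12.9]
opening: 0.003
```

The push stalls at 16–20 N after about 98 mm, so tray B is home. Retract and rise.

Request:
drive_tool(
  commands=[
    {"dx": 0,"dy": 0,"dz": 0.3,"wx": 0,"wy": 0,"wz": 0,"grip": 0},
    {"dx": 0,"dy": 0,"dz": 0.5,"wx": 0,"wy": 0,"wz": 0,"grip": 0},
    {"dx": 0,"dy": 0,"dz": 0.5,"wx": 0,"wy": 0,"wz": 0,"grip": 0},
    {"dx": 0,"dy": -0.5,"dz": 0.2,"wx": 0,"wy": 0,"wz": 0,"grip": 0},
    {"dx": 0,"dy": -1,"dz": 0.5,"wx": 0,"wy": 0,"wz": 0,"grip": 0},
    {"dx": 0,"dy": -1,"dz": 0.5,"wx": 0,"wy": 0,"wz": 0,"grip": 0},
    {"dx": 0,"dy": -1,"dz": 0.3,"wx": 0,"wy": 0,"wz": 0,"grip": 0},
    {"dx": 0,"dy": 0,"dz": 0,"wx": 0,"wy": 0,"wz": 0,"grip": 0},
  ],
)

```text
time_s: 13.92
position: [0.4584, 0.1461, 0.2159]
tcp_rot: [[0.103, 0.01, -0.995], [0.995, 0.0, 0.103], [0.001, -1.0, -0.01]]
force: [0.7, 0.2, 0.4]
opening: 0.007
```

```bash
python3 - <<'E'
from h import *
s=bot.read_state();print(s["position"],s["force"])
im=[]
for n,bx in(("scene",(190,100,430,320)),("side",(230,110,430,290))):
    p,d,K,T=cap(n);P=cloud(d,K,T);a,b,c,e=bx;im.append(cv2.resize(p[b:e,a:c],(400,400),interpolation=3))
    for k,c0 in(("A",(.485,-.115)),("B",(.57,.136))):
        q=P[(P[...,2]>.054)&(P[...,2]<.075)&(np.hypot(P[...,0]-c0[0],P[...,1]-c0[1])<.05)]
        if len(q)>10: print(n,k,len(q),np.round(cv2.minAreaRect((q[:,:2]*1000).astype(np.float32))[0],1))
cv2.imwrite("pics/f1.png",np.hstack(im)[...,::-1])
E
```

```text
[0.4584315  0.14606986 0.21585061] [0.65396904 0.16189719 0.44988726]
scene A 179 [ 484.5 -113.7]
scene B 158 [573.6 136.7]
side A 107 [ 482.7 -116.1]
side B 65 [570.6 136.8]
```

View pics/f1.png

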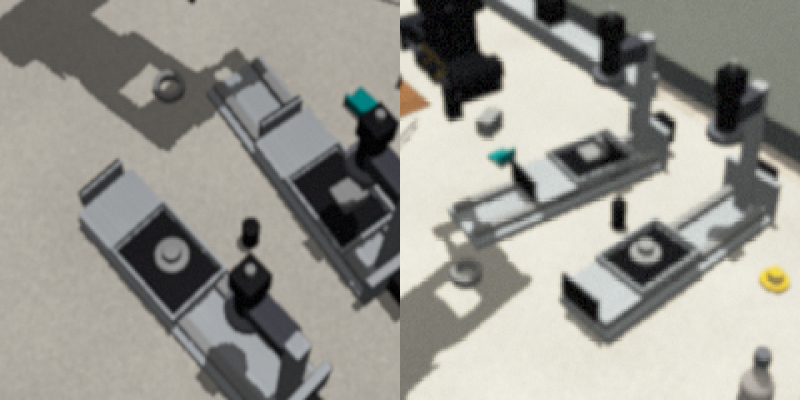

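Tray A is out with the flange at (172,255), and tray B is home with the bracket at (348,193) lying in its pocket. Measured from their bases, the two lips differ by about 121 mm, which matches the full 120 mm stroke. I'm handing in.

```bash
python3 -c "
from rig import workorder; print(workorder.hand_in())"
```

```text
the job is handed in; nothing more can be done
None
```

The changeover is done and handed in; hand-in gives no verdict. With closed fingers hooked behind lip A I drew tray A about 97 mm to its front stop, where the force rose to 31 N with no more travel. I then pushed tray B about 98 mm home by its bumper, where it stalled at 16–20 N.

- **Tray positions:** lip A is at about (0.484, -0.115) and lip B at about (0.572, 0.137). Relative to their bases they differ by 121 mm against the full stroke of 120 mm. The two cameras agree to within 3 mm.
- **Parts and bystanders:** in the last pictures the flange and bracket lie flat in their pockets. The gauge, tube and gauge block look unmoved. I did not recheck the cleaner, screwdriver or spare flange closely, but the arm stayed clear of them.
- **Robot:** it stands clear at about 14 s with no contact force. No check failed or disagreed.

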